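# Snap the spare-battery box lid shut all round

## Robot

A 7-joint arm with a two-finger parallel gripper is mounted at the origin on a cart in front of the work surface, level with it; the furniture and walls round the work are solid. World frame = base frame: x ahead of the robot, y to its left, z up, the work surface at z = 0. Lengths are in mm, angles in rad, forces in N, time in s.
With the tool pointing down it reaches from about 425 to 925 mm from the base axis. Payload 6.8 kg.
Tool frame: the origin (TCP) lies on the centre line of the jaws, within the pads' length; the fingertips stand 19 mm ahead of it and the grasp point (between the pads) is the TCP; z points along the fingers, y is the line along which they close (so a half turn about z gives the same grasp; the last joint's range is limited). The gripper opens to 85 mm and grips with 20 to 120 N. Pads are 22 mm wide; open, the fingers measure 114 mm over their backs; the gripper's body (76 mm by 85 mm) begins 54 mm behind the grasp point. The pads swing forward as they close: fully open they stand 13 mm farther back than shut.
Start: joints at [1.208, 0.477, 0.022, 1.555, -0.011, 1.109, -0.083], TCP at [170.143, -653.221, 250.308] pointing down, gripper open.
Joint ranges: [-2.96, 2.96], [-0.34, 2.1], [-1.41, 1.46], [0.24, 2.44], [-1.37, 4.51], [0.17, 1.92], [-2.96, 2.96]. Speed limits (rad/s): [2.39, 2.39, 3.14, 3.14, 3.14, 3.14, 3.14].

## Interface

Orientations are given as a unit quaternion [x, y, z, w].
In Python, from cell import arm, snapshot, order, look_for, outline_of, pinpoint gives the robot as it stands.
- The arm moves only by the tool servo_tool, never from a script. Its argument "rows" is one flat list of numbers, 7 for each row, row after row: the shift along the world's x, y, z scaled (see below), then the turn, a rotation vector about the world's x, y, z scaled (see below), then the opening, from -1 (shut) to 1 (fully open). In form: [dx, dy, dz, wx, wy, wz, fingers, dx, dy, dz, wx, wy, wz, fingers, ...]. A call has exactly 10 rows; each row shifts and turns the commanded pose from where the row before left it; what a row does not reach is not made up. The controller multiplies each number of a shift by 200 mm and each number of a turn by 60 degrees. A row lasts 1/12 s, in which the tool goes at most 41.7 mm and 7.16 degrees, less where a joint would pass 70% of its speed; a pose out of reach is approached as far as the arm can. A call with a number of a shift or a turn outside -1 to 1 is refused whole. A call with a gripper value outside its range is refused whole. The fingers move at their own pace and stop on an object; "newtons" is the grip in N (left out, the last holds). Time passes only in rows, so rows that do not move let the fingers close, or fill a call up. It gives the time, the measured TCP pose, the force, the opening and the grip force at its end, in the units of the state.
- arm.get_state(): the state, without advancing time (a new reading comes with each control period).
- snapshot(name): name is "scene" or "top"; returns a dict with "image" (384x512x3 uint8, blue, green, red), "range_z" (384x512 float32, mm along the optical axis (not along the pixel's ray), 0 where there is no reading), "mtx" (3x3 intrinsics, pixels), "pose" (4x4, takes a point from camera to world coordinates). Camera axes: x right, y down, z forward; pixel columns grow to the right and rows downward; lengths in mm; the calibration is good to about 2 mm. A picture is of the moment at which its call begins.
- order.sign_off(): hands the job in; it is judged then, once.
Trained networks look in the newest picture that a camera, given by its name, has taken for a name from the list of things; names that differ only in an ending like _2 or _b are one class to them, and where a whole thing is asked for, a point or a joint stands for the part that bears it (a point fixed in the world has none). Each returns a list of dicts, best first, with "p" (0 to 1); they miss things now and then, are a little off and sometimes report something else, mostly with a low value. They report only what shows in the picture. A call takes as long as a camera call.
- look_for(name, camera): "rect" ([left, top, right, bottom] in pixels, round what is visible of it).
- outline_of(name, camera): "mask" (384x512 bool, what is visible of it) and "rect" ([left, top, right, bottom] in pixels, round what is visible of it).
- pinpoint(name, camera): "at" ([column, row] in pixels: a listed point, or the origin of a listed thing).
The state is a dict: "t": time; "qpos": joint angles; "joint_vel": joint speeds; "tau": joint torques, N m; "eef_pos": TCP position; "orientation": TCP orientation; "wrist_force": force on the tool from outside, world axes, zero at the start; "wrist_torque": the same for the moment, N m; "grip_width": opening from 0.0 (shut) to 1.0 (fully open); "finger_force": force on a finger pad.
Only numpy, scipy, OpenCV 4.12 (cv2) and the standard library are available. Lean on these libraries where they do the work, as an engineer would, in place of code of your own. Each camera call takes 0.05 s, during which the arm holds its last target. There are 200 camera calls.

## Task

The lid of the clear spare-battery box is laid on but its four white rim sections still stand up. Press them down with a fingertip one after another until each clicks shut: begin with the section that has the orange tab, then go round clockwise as seen from above. Only press: leave the box standing flat where it is, do not lift or push it about, and do not disturb the other things on the table.

Things in the scene. Friction and masses are not known exactly. Their poses are not given: they have to be found in the camera images.
- storage_box: loose clear-walled box with battery cells inside, 0.45 to 0.8 kg, 164 x 124 mm over its lid (long along x), 62 mm high shut. Origin under its centre, z up, +x towards the orange tab. Lid: fixed blue panel and corners, top at 60 mm; four white rim sections 26 mm deep, 4 mm thick, hinged on their inner edges 56 mm (short sides) and 36 mm (long sides) from the centre; wall faces at 76 and 56 mm
- rim_1 (a joint): white lid rim section 1, 66 mm long, on the box's +x short side, the one with the orange pull tab sticking out 17 mm. 0 = sprung up (outer edge about 10 mm high), 0.36 rad = shut, level. Over-centre snap: resists with about 6 to 10 N at its press point at first, ever less up to 0.24 rad; beyond that it clicks shut and stays; released earlier it springs back to 0
- rim_1_press (a point): point to press on rim section 1: on its upper face, middle of its length, 16 mm out from its hinge; it moves with the section and lies 61 mm above the box's underside when shut (about 66 mm when up)
- rim_2 (a joint): white lid rim section 2, 106 mm long, on the box's -y long side, next clockwise from above after section 1. 0 = sprung up (outer edge about 10 mm high), 0.36 rad = shut, level. Over-centre snap: resists with about 6 to 10 N at its press point at first, ever less up to 0.24 rad; beyond that it clicks shut and stays; released earlier it springs back to 0
- rim_2_press (a point): point to press on rim section 2: on its upper face, middle of its length, 16 mm out from its hinge; it moves with the section and lies 61 mm above the box's underside when shut (about 66 mm when up)
- rim_3 (a joint): white lid rim section 3, 66 mm long, on the box's -x short side. 0 = sprung up (outer edge about 10 mm high), 0.36 rad = shut, level. Over-centre snap: resists with about 6 to 10 N at its press point at first, ever less up to 0.24 rad; beyond that it clicks shut and stays; released earlier it springs back to 0
- rim_3_press (a point): point to press on rim section 3: on its upper face, middle of its length, 16 mm out from its hinge; it moves with the section and lies 61 mm above the box's underside when shut (about 66 mm when up)
- rim_4 (a joint): white lid rim section 4, 106 mm long, on the box's +y long side. 0 = sprung up (outer edge about 10 mm high), 0.36 rad = shut, level. Over-centre snap: resists with about 6 to 10 N at its press point at first, ever less up to 0.24 rad; beyond that it clicks shut and stays; released earlier it springs back to 0
- rim_4_press (a point): point to press on rim section 4: on its upper face, middle of its length, 16 mm out from its hinge; it moves with the section and lies 61 mm above the box's underside when shut (about 66 mm when up)
- disc_spindle: loose stack of discs on a black spindle base, 132 mm across, 52 mm high; origin at the centre of its underside; stands on one side of the radio, the storage box on the other
- cassette_1: loose black tape cassette 64 x 100 x 12 mm lying in front of the radio; origin under its centre
- usb_stick: loose blue USB stick 95 x 27 x 14 mm with a ring; origin under its centre
- battery_a: loose green and white battery cell standing upright, 15 mm across, 50 mm high; origin under its centre

How it is judged:
By the outcome, as a careful person would: the job done as asked, in the order asked, and still so for the second after the job is handed in, with the robot touching nothing.
It also fails if it takes over 48 s, if anything falls off the work surface, if the arm or the gripper's body presses on something with over 40 N, if the wrist force passes 120 N, or if a joint passes its speed limit or range.

## Working session

There is one attempt and no reset: what is moved stays moved. The work goes in short steps, Python scripts to look and compute and a tool call to move; the robot and the scene stay as the last step left them, time stands still between calls to the robot, and variables do not carry over. Pictures are saved under pics/ and viewed, at most 10 in all, crops included, and the job is handed in when it is done.

Besides the shell and the picture viewer there is one more tool, called after "Request:" in YAML: its name, and indented under it one key for each argument. servo_tool: Moves the arm, as the interface text tells. Its arguments: {"type":"object","properties":{"rows":{"type":"array","items":{"type":"number"}},"newtons":{"type":"number"}},"required":["rows"]}

```bash
mkdir -p pics
cat > h.py <<'E'
import numpy as np, cv2
from cell import arm, snapshot, order, look_for, outline_of, pinpoint
def world(s,uv,z=None):
    K=s["mtx"];P=s["pose"];u,v=uv
    r=np.linalg.inv(K)@np.array([u,v,1.0])
    if z is None:
        d=s["range_z"][int(round(v)),int(round(u))]; return (P@np.r_[r*d,1])[:3]
    d=P[:3,:3]@r; o=P[:3,3]; return o+d*(z-o[2])/d[2]
E
python3 - <<'E'
from h import *
for c in ("top","scene"):
    s=snapshot(c); cv2.imwrite(f"pics/{c}0.png",cv2.resize(s["image"],(800,600)))
    print(c,s["pose"].round(2).tolist(),s["mtx"].tolist())
    for n,z in (("storage_box",0),("rim_1_press",66),("disc_spindle",0),("cassette_1",0),("usb_stick",0),("battery_a",0)):
        for r in pinpoint(n,c)[:5]:
            print(n,round(r["p"],2),np.round(r["at"],1),world(s,r["at"],z).round(1),world(s,r["at"]).round(1))
print({k:np.round(v,3).tolist() for k,v in arm.get_state().items()})
E
```

```text
top [[0.01, -1.0, 0.05, 394.57], [-1.0, -0.01, -0.01, -104.09], [0.01, -0.05, -1.0, 1604.71], [0.0, 0.0, 0.0, 1.0]] [[490.6221104194175, 0.0, 261.7284135666171], [0.0, 490.6221104194175, 193.1335707346564], [0.0, 0.0, 1.0]]
storage_box 0.61 [130.6 193. ] [464.7 316.    0. ] [462.3 301.7  54.6]
rim_1_press 0.45 [122.  172.1] [527.2 327.2  66. ] [527.4 327.7  64.1]
disc_spindle 0.83 [311.5 183. ] [ 504.1 -275.5    0. ] [ 500.6 -270.    51.9]
cassette_1 0.78 [229.4 213.6] [400.9  -7.8   0. ] [400.9  -8.5  12.7]
usb_stick 0.6 [381.6 222.2] [ 378.2 -505.7    0. ] [ 378.3 -503.9    7.2]
battery_a 0.6 [129.8 211.6] [403.9 317.2   0. ] [403.6 302.   57.9]
battery_a 0.25 [110.2 195.3] [456.4 382.4   0. ] [453.8 361.7  68.1]
scene [[-0.81, -0.42, 0.4, -11.82], [-0.58, 0.59, -0.56, 600.02], [-0.0, -0.69, -0.73, 934.67], [0.0, 0.0, 0.0, 1.0]] [[368.4665531897655, 0.0, 252.59535904297465], [0.0, 368.4665531897655, 190.19962921896757], [0.0, 0.0, 1.0]]
storage_box 0.83 [176.  290.3] [452.7 318.9   0. ] [424.1 336.2  57.6]
rim_1_press 0.8 [150.  268.9] [521.1 333.1  66. ] [522.4 332.4  63.9]
rim_1_press 0.45 [255.  221.5] [383.5  36.6  66. ] [410.2  -1.5   7.3]
disc_spindle 0.7 [280.9 166.7] [ 483.9 -272.5    0. ] [ 464.8 -239.    36. ]
cassette_1 0.72 [256.1 223. ] [407.2  -3.3   0. ] [403.9   1.4   7.2]
usb_stick 0.46 [332.4 145.7] [ 383.4 -490.8    0. ] [ 379.6 -480.3    9. ]
battery_a 0.37 [277.6 205.7] [ 390.5 -104.9    0. ] [ 390.9 -105.7   -1. ]
{'t': 0.7, 'qpos': [1.208, 0.477, 0.022, 1.555, -0.012, 1.109, -0.083], 'joint_vel': [0.001, -0.002, -0.0, -0.001, 0.001, -0.001, 0.001], 'tau': [-0.001, -59.616, 1.606, -28.15, 0.012, 0.002, 0.0], 'eef_pos': [170.168, -653.209, 250.321], 'orientation': [0.992, 0.127, 0.0, 0.0], 'wrist_force': [-0.087, 0.033, -0.615], 'wrist_torque': [0.0, 0.003, -0.054], 'finger_force': 0.0, 'grip_width': 0.997}
```

View pics/top0.png

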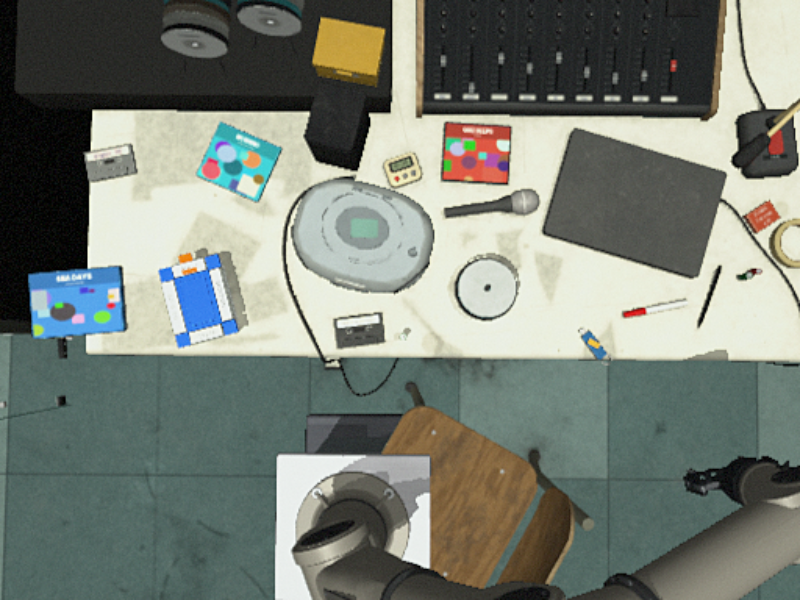

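View pics/scene0.png

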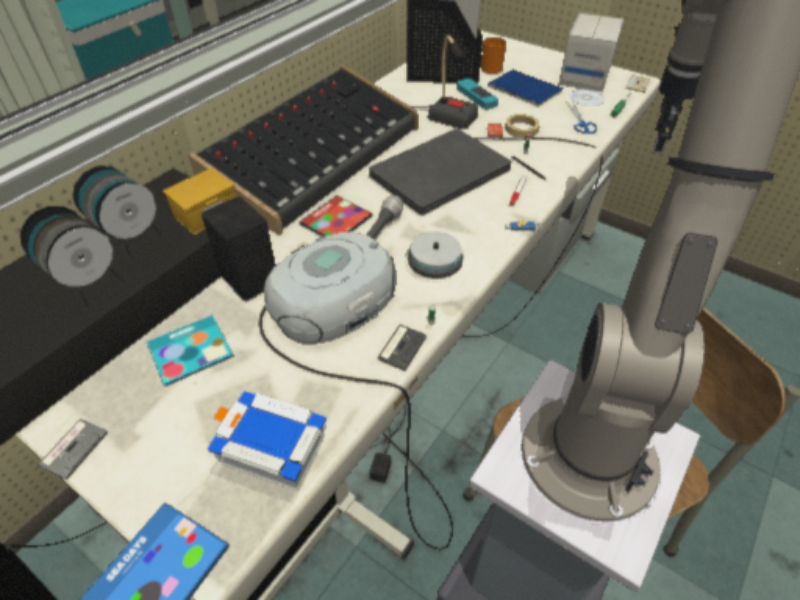

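The box stands at about (200,300) in the top view, with its orange tab at (188,258) pointing away from the robot. In the scene view it is at (268,435), with the tab to its upper left. Next I'll fit its pose and check the depth.

```bash
cat >> h.py <<'E'
def cloud(s):
    h,w=s["range_z"].shape; u,v=np.meshgrid(np.arange(w),np.arange(h)); d=s["range_z"]
    r=np.linalg.inv(s["mtx"])@np.stack([u.ravel(),v.ravel(),np.ones(h*w)])
    p=(s["pose"][:3,:3]@(r*d.ravel())).T+s["pose"][:3,3]
    return p.reshape(h,w,3)
E
cat > fit.py <<'E'
from h import *
import sys
def fit():
  for c in ("top","scene"):
    s=snapshot(c); P=cloud(s); hsv=cv2.cvtColor(s["image"],cv2.COLOR_BGR2HSV)
    near=(np.hypot(P[...,0]-460,P[...,1]-308)<130)&(P[...,2]>48)&(P[...,2]<85)
    blue=near&(abs(hsv[...,0].astype(int)-110)<15)&(hsv[...,1]>130)
    orange=near&(hsv[...,0]<25)&(hsv[...,1]>150)
    K=np.ones((3,3),np.uint8)
    core=cv2.morphologyEx(blue.astype(np.uint8),cv2.MORPH_OPEN,np.ones((5,5)))
    for n,m in (("lid",near),("blue",blue),("core",core>0)):
        q=P[m][:,:2].astype(np.float32); r=cv2.minAreaRect(q); print(c,n,m.sum(),np.round(r[0],1),np.round(r[1],1),round(r[2],1),"z",np.percentile(P[m][:,2],[5,50,95]).round(1))
    print(" orange",P[orange].mean(0).round(1) if orange.any() else None)
    for n in ("rim_1_press","rim_2_press","rim_3_press","rim_4_press"):
        print(n,[(round(r["p"],2),world(s,r["at"],66).round(1).tolist()) for r in pinpoint(n,c)[:4]])
    u=np.argwhere(near); a=u.min(0)-15; b=u.max(0)+15
    im=s["image"][a[0]:b[0],a[1]:b[1]]; f=500/max(im.shape[:2])
    cv2.imwrite(f"pics/crop_{c}_{sys.argv[1]}.png",cv2.resize(im,None,fx=f,fy=f,interpolation=cv2.INTER_CUBIC)); print(a,f)
fit()
E
python3 fit.py 0; python3 -c "
import cv2,numpy as np
a,b=[cv2.imread(f'pics/crop_{c}_0.png') for c in('top','scene')]
h=max(a.shape[0],b.shape[0]);o=np.zeros((h,a.shape[1]+b.shape[1],3),np.uint8);o[:a.shape[0],:a.shape[1]]=a;o[:b.shape[0],a.shape[1]:]=b
cv2.imwrite('pics/both0.png',cv2.resize(o,(800,int(800*h/o.shape[1]))))"
```

```text
top lid 2073 [469.6 315.7] [179.  127.5] 15.8 z [55.3 62.4 71.4]
top blue 1054 [464.7 314. ] [160.9 122.9] 15.8 z [54.7 60.4 66.2]
top core 935 [465.5 312.7] [164.3 113.4] 12.6 z [54.7 60.4 66.1]
 orange [540.6 335.   69. ]
rim_1_press [(0.5, [521.8, 334.3, 66.0])]
rim_2_press [(0.6, [469.7, 262.3, 66.0])]
rim_3_press [(0.55, [402.3, 299.9, 66.0])]
rim_4_press [(0.51, [455.7, 364.3, 66.0])]
[147  86] 5.555555555555555
scene lid 2628 [468.3 317.7] [181.1 126. ] 15.5 z [56.7 60.8 68.7]
scene blue 1285 [461.8 315.2] [163.3 124.7] 15.5 z [56.5 59.2 62. ]
scene core 1159 [461.3 315.2] [161.2 123.3] 16.1 z [56.5 59.3 62.1]
 orange [540.5 336.2  68. ]
rim_1_press [(0.57, [512.2, 334.3, 66.0])]
rim_2_press [(0.79, [470.4, 269.9, 66.0])]
rim_3_press [(0.63, [401.7, 293.7, 66.0])]
rim_4_press [(0.73, [351.0, -402.5, 66.0]), (0.69, [448.0, 369.3, 66.0])]
[235 117] 4.716981132075472
```

View pics/both0.png

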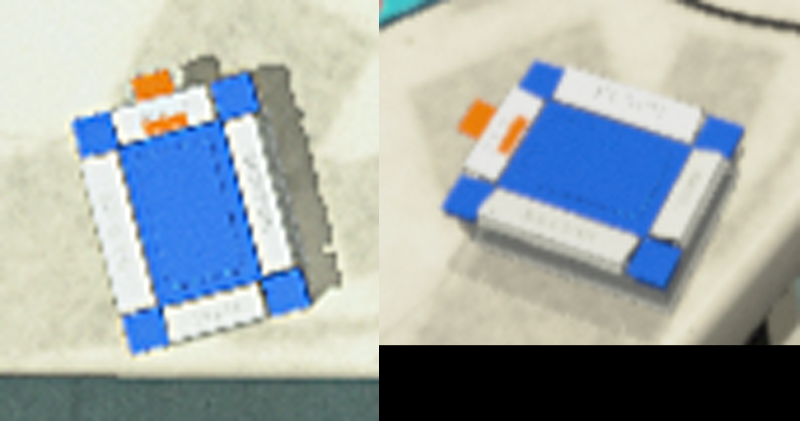

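The box is centred at about (463,314.6) with a yaw of about 15.6°, and all four sections stand up. In the left crop the tab is at (150,85). The tool's yaw of 14.6° already nearly matches the box, so I'll shut the fingers and travel over.

Request:
servo_tool:
  rows: [0.15,0.125,0,0,0,0,-1,0.15,0.125,0,0,0,0,-1,0.15,0.125,0,0,0,0,-1,0.15,0.125,0,0,0,0,-1,0.15,0.125,0,0,0,0,-1,0.15,0.125,0,0,0,0,-1,0.15,0.125,0,0,0,0,-1,0.15,0.125,0,0,0,0,-1,0.075,0.18,0,0,0,0,-1,0.075,0.18,0,0,0,0,-1]
  newtons: 20

```text
t: 2.03
eef_pos: [441.7, -379.6, 250.3]
orientation: [0.992, 0.127, 0.0, 0.0]
wrist_force: [0.8, 0.1, -0.5]
grip_width: -0.0
finger_force: 0.0
```

```bash
python3 -c "
from h import *
s=arm.get_state();print(s['t'],s['qpos'],s['eef_pos'],s['orientation'],s['wrist_force'],s['grip_width'])"
```

```text
2.0333 [ 0.68990036  0.32906375 -0.10892991  1.77756761  0.04060263  1.03647569
 -0.74930772] [ 441.65053249 -379.60803663  250.32078683] [9.91858739e-01 1.27342540e-01 3.14422619e-04 1.41394114e-04] [ 0.83221715  0.09709019 -0.45999789] -0.00012655295232899067
```

Request:
servo_tool:
  rows: [0.05,0.19,0,0,0,0,-1,0.05,0.19,0,0,0,0,-1,0.05,0.19,0,0,0,0,-1,0.05,0.19,0,0,0,0,-1,0.05,0.19,0,0,0,0,-1,0.05,0.19,0,0,0,0,-1,0.05,0.19,0,0,0,0,-1,0.05,0.19,0,0,0,0,-1,0.05,0.19,0,0,0,0,-1,0.05,0.19,0,0,0,0,-1]

```text
t: 2.87
eef_pos: [540.4, 0.5, 250.7]
orientation: [0.992, 0.127, 0.0, 0.0]
wrist_force: [1.4, 0.1, 0.3]
grip_width: 0.002
finger_force: 0.0
```

Request:
servo_tool:
  rows: [0,0.19,0,0,0,0,-1,0,0.19,0,0,0,0,-1,0,0.19,0,0,0,0,-1,0,0.19,0,0,0,0,-1,0,0.19,0,0,0,0,-1,0,0.19,0,0,0,0,-1,0,0.19,0,0,0,0,-1,0,0.19,0,0,0,0,-1,0,0.1,0,0,0,0,-1,0,0,0,0,0,0,-1]

```text
t: 3.7
eef_pos: [538.0, 329.5, 250.4]
orientation: [0.991, 0.131, -0.0, -0.002]
wrist_force: [-0.1, -0.3, -0.1]
grip_width: -0.001
finger_force: 0.0
```

Request:
servo_tool:
  rows: [-0.027,0.022,-0.15,0,0,0,-1,0,0,-0.15,0,0,0,-1,0,0,-0.15,0,0,0,-1,0,0,-0.15,0,0,0,-1,0,0,-0.1,0,0,0,-1,0,0,-0.05,0,0,0,-1,0,0,0,0,0,0,-1,0,0,0,0,0,0,-1,0,0,0,0,0,0,-1,0,0,0,0,0,0,-1]

```text
t: 4.53
eef_pos: [535.8, 327.8, 102.2]
orientation: [0.992, 0.127, 0.001, -0.001]
wrist_force: [-0.3, 0.1, 1.0]
grip_width: 0.001
finger_force: 0.0
```

Run:
```python
from h import *
s=snapshot("top");t=snapshot("scene")
a=s["image"][140:230,80:200];b=t["image"][160:320,90:300]
cv2.imwrite("pics/above.png",np.hstack([cv2.resize(a,(400,300)),cv2.resize(b,(394,300))]))
```

```text
(no output)
```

View pics/above.png

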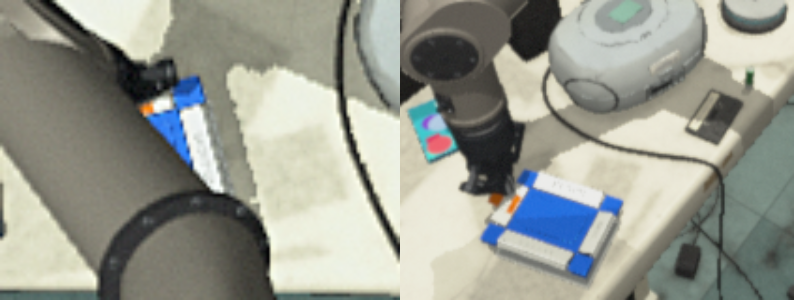

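The finger hovers just over the tab section: the scene crop shows the tip near (490,190), with the rim at (510,205). I'll shift a few mm and press slowly.

Request:
servo_tool:
  rows: [-0.016,0.031,0,0,0,0,-1,0,0,-0.02,0,0,0,-1,0,0,-0.02,0,0,0,-1,0,0,-0.008,0,0,0,-1,0,0,-0.008,0,0,0,-1,0,0,-0.008,0,0,0,-1,0,0,-0.008,0,0,0,-1,0,0,-0.008,0,0,0,-1,0,0,-0.008,0,0,0,-1,0,0,0,0,0,0,-1]

```text
t: 5.47
eef_pos: [531.8, 333.3, 82.6]
orientation: [0.992, 0.127, 0.0, 0.0]
wrist_force: [-0.6, -0.9, -0.3]
grip_width: 0.003
finger_force: 0.0
```

Request:
servo_tool:
  rows: [0,0,-0.004,0,0,0,-1,0,0,-0.004,0,0,0,-1,0,0,-0.004,0,0,0,-1,0,0,0,0,0,0,-1,0,0,0,0,0,0,-1,0,0,0,0,0,0,-1,0,0,0,0,0,0,-1,0,0,0,0,0,0,-1,0,0,0,0,0,0,-1,0,0,0,0,0,0,-1]

```text
t: 6.3
eef_pos: [531.4, 333.3, 80.2]
orientation: [0.992, 0.127, -0.0, 0.0]
wrist_force: [-2.4, -2.1, 3.5]
grip_width: -0.0
finger_force: 1.5
```

Request:
servo_tool:
  rows: [0,0,-0.004,0,0,0,-1,0,0,0,0,0,0,-1,0,0,0,0,0,0,-1,0,0,0,0,0,0,-1,0,0,0,0,0,0,-1,0,0,0,0,0,0,-1,0,0,0,0,0,0,-1,0,0,0,0,0,0,-1,0,0,0,0,0,0,-1,0,0,0,0,0,0,-1]

```text
t: 7.13
eef_pos: [531.5, 333.4, 80.2]
orientation: [0.992, 0.127, 0.0, 0.0]
wrist_force: [-4.5, -3.0, 9.1]
grip_width: -0.003
finger_force: 4.6
```

Request:
servo_tool:
  rows: [0,0,0.1,0,0,0,-1,0,0,0.1,0,0,0,-1,-0.09,-0.115,0,0,0,0,-1,-0.09,-0.115,0,0,0,0,-1,-0.09,-0.115,0,0,0,0,-1,0,0,-0.05,0,0,0,-1,0,0,-0.05,0,0,0,-1,0,0,0,0,0,0,-1,0,0,0,0,0,0,-1,0,0,0,0,0,0,-1]

```text
t: 7.97
eef_pos: [478.1, 265.7, 99.4]
orientation: [0.992, 0.127, 0.0, -0.0]
wrist_force: [-0.0, -0.1, -0.1]
grip_width: -0.0
finger_force: 0.0
```

```bash
cat > look.py <<'E'
from h import *
import sys
t=snapshot("scene"); P=cloud(t)
C=np.array([463.3,314.6]); y=np.radians(15.6); R=np.array([[np.cos(y),-np.sin(y)],[np.sin(y),np.cos(y)]])
L=(P[...,:2]-C)@R; Z=P[...,2]
hsv=cv2.cvtColor(t["image"],cv2.COLOR_BGR2HSV); w=(hsv[...,1]<60)&(hsv[...,2]>120)&(Z>50)&(Z<80)
for k,(a,b,l) in {1:(L[...,0],L[...,1],(56,33)),2:(-L[...,1],L[...,0],(36,53)),3:(-L[...,0],L[...,1],(56,33)),4:(L[...,1],L[...,0],(36,53))}.items():
    m=w&(a>l[0]+2)&(a<l[0]+26)&(abs(b)<l[1]-4)
    if m.sum()>20:
        f=np.polyfit(a[m]-l[0],Z[m],1); print(k,m.sum(),"slope",f[0].round(2),"hinge z",f[1].round(1),"inner/outer extent",np.percentile(a[m],[1,99]).round(1),"len mid",np.percentile(b[m],[1,99]).round(1))
    else: print(k,m.sum())
o=(hsv[...,0]<25)&(hsv[...,1]>150)&(Z>45)&(abs(L[...,0]-80)<30)&(abs(L[...,1])<40)
bl=(abs(hsv[...,0].astype(int)-110)<15)&(hsv[...,1]>130)&(Z>50)&(Z<75)&(abs(L[...,0])<95)&(abs(L[...,1])<75)
r=cv2.minAreaRect(P[bl][:,:2].astype(np.float32)); print("blue",np.round(r[0],1),np.round(r[1],1),round(r[2],1)," tab z",P[o][:,2].mean().round(1) if o.any() else None)
cv2.imwrite(f"pics/l{sys.argv[1]}.png",cv2.resize(t["image"][160:320,90:300],(787,600),interpolation=cv2.INTER_CUBIC))
E
python3 look.py 1
```

```text
1 118 slope 0.02 hinge z 59.5 inner/outer extent [58.1 81.8] len mid [-27.9  28.4]
2 185 slope 0.36 hinge z 60.3 inner/outer extent [38.3 58. ] len mid [-48.   45.4]
3 177 slope 0.2 hinge z 61.7 inner/outer extent [58.2 81.8] len mid [-28.8  27.6]
4 312 slope 0.21 hinge z 61.7 inner/outer extent [38.6 61.9] len mid [-48.4  47.9]
blue [461.3 315.7] [162.9 124.6] 15.8  tab z 59.0
```

View pics/l1.png

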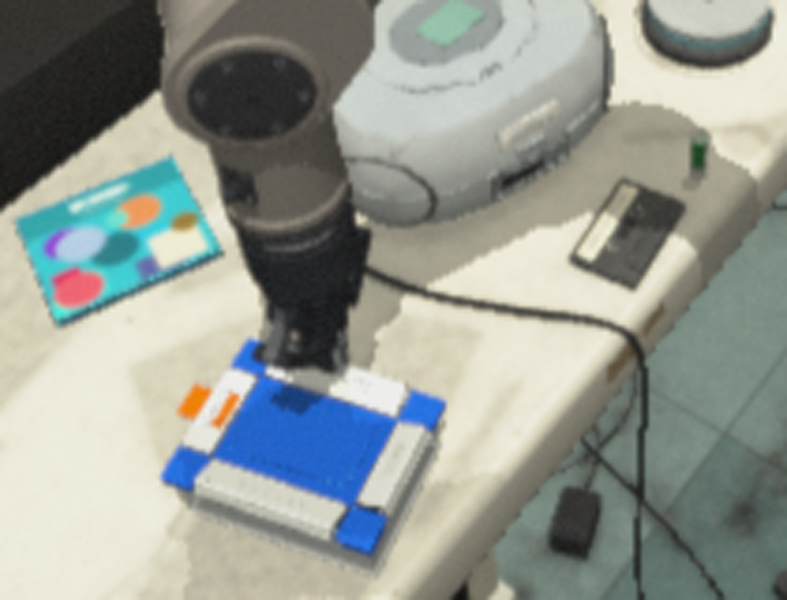

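Section 1 is shut: the tab dropped 9 mm and its slope is about 0. The finger is over section 2, so I'll press that.

Request:
servo_tool:
  rows: [0,-0.008,-0.02,0,0,0,-1,0,0,-0.02,0,0,0,-1,0,0,-0.009,0,0,0,-1,0,0,-0.009,0,0,0,-1,0,0,-0.009,0,0,0,-1,0,0,-0.009,0,0,0,-1,0,0,-0.009,0,0,0,-1,0,0,-0.009,0,0,0,-1,0,0,-0.004,0,0,0,-1,0,0,0,0,0,0,-1]

```text
t: 8.85
eef_pos: [477.5, 263.0, 80.2]
orientation: [0.992, 0.127, 0.0, 0.0]
wrist_force: [-0.7, -1.7, 3.4]
grip_width: 0.002
finger_force: 2.5
```

Request:
servo_tool:
  rows: [0,0,-0.003,0,0,0,-1,0,0,0,0,0,0,-1,0,0,0,0,0,0,-1,0,0,0,0,0,0,-1,0,0,0,0,0,0,-1,0,0,0,0,0,0,-1,0,0,0,0,0,0,-1,0,0,0,0,0,0,-1,0,0,0,0,0,0,-1,0,0,0,0,0,0,-1]

```text
t: 9.68
eef_pos: [477.6, 263.0, 80.1]
orientation: [0.992, 0.127, 0.0, 0.0]
wrist_force: [-1.9, -2.2, 10.6]
grip_width: -0.003
finger_force: 5.2
```

Request:
servo_tool:
  rows: [0,0,0.1,0,0,0,-1,0,0,0.1,0,0,0,-1,-0.14,0.054,0,0,0,0,-1,-0.14,0.054,0,0,0,0,-1,-0.138,0.054,0,0,0,0,-1,0,0,-0.05,0,0,0,-1,0,0,-0.05,0,0,0,-1,0,0,0,0,0,0,-1,0,0,0,0,0,0,-1,0,0,0,0,0,0,-1]

```text
t: 10.52
eef_pos: [394.9, 294.7, 99.1]
orientation: [0.992, 0.126, -0.0, 0.0]
wrist_force: [-0.2, -0.8, 0.4]
grip_width: -0.001
finger_force: 0.0
```

```bash
python3 look.py 2
```

```text
1 124 slope 0.0 hinge z 59.7 inner/outer extent [58.2 81.2] len mid [-28.6  28.6]
2 74 slope 0.01 hinge z 59.3 inner/outer extent [38.2 60.3] len mid [10.8 48.8]
3 119 slope 0.2 hinge z 61.7 inner/outer extent [59.1 81.9] len mid [-28.4  28.8]
4 304 slope 0.23 hinge z 61.5 inner/outer extent [38.8 61.9] len mid [-47.7  47.3]
blue [461.4 315.5] [163.1 123.7] 15.4  tab z 58.9
```

Section 2 is shut and the box hasn't moved. Next is section 3.

Request:
servo_tool:
  rows: [-0.008,0,-0.02,0,0,0,-1,0,0,-0.02,0,0,0,-1,0,0,-0.009,0,0,0,-1,0,0,-0.009,0,0,0,-1,0,0,-0.009,0,0,0,-1,0,0,-0.009,0,0,0,-1,0,0,-0.009,0,0,0,-1,0,0,-0.009,0,0,0,-1,0,0,-0.004,0,0,0,-1,0,0,0,0,0,0,-1]

```text
t: 11.4
eef_pos: [392.5, 295.3, 80.1]
orientation: [0.992, 0.127, 0.0, 0.0]
wrist_force: [-1.6, -1.4, 7.4]
grip_width: 0.004
finger_force: 3.5
```

Request:
servo_tool:
  rows: [0,0,-0.003,0,0,0,-1,0,0,0,0,0,0,-1,0,0,0,0,0,0,-1,0,0,0,0,0,0,-1,0,0,0,0,0,0,-1,0,0,0,0,0,0,-1,0,0,0,0,0,0,-1,0,0,0,0,0,0,-1,0,0,0,0,0,0,-1,0,0,0,0,0,0,-1]

```text
t: 12.23
eef_pos: [392.5, 295.3, 80.0]
orientation: [0.992, 0.127, 0.0, 0.0]
wrist_force: [-3.5, -2.7, 14.8]
grip_width: -0.001
finger_force: 6.8
```

Request:
servo_tool:
  rows: [0,0,0.1,0,0,0,-1,0,0,0.1,0,0,0,-1,0.094,0.118,0,0,0,0,-1,0.094,0.118,0,0,0,0,-1,0.094,0.118,0,0,0,0,-1,0,0,-0.05,0,0,0,-1,0,0,-0.05,0,0,0,-1,0,0,0,0,0,0,-1,0,0,0,0,0,0,-1,0,0,0,0,0,0,-1]

```text
t: 13.07
eef_pos: [448.3, 365.0, 98.9]
orientation: [0.992, 0.127, -0.0, 0.0]
wrist_force: [-0.3, 0.5, 1.1]
grip_width: 0.002
finger_force: 0.0
```

```bash
python3 look.py 3
```

```text
1 0
2 213 slope 0.0 hinge z 59.6 inner/outer extent [38.3 60.9] len mid [-48.6  29.5]
3 177 slope -0.03 hinge z 60.2 inner/outer extent [59.3 81.9] len mid [-28.4  28.7]
4 155 slope 0.22 hinge z 61.7 inner/outer extent [38.8 61.9] len mid [-48.5  10.7]
blue [462.4 314.4] [163.  124.1] 15.4  tab z None
```

Section 3 is shut. Now the last one, section 4.

Request:
servo_tool:
  rows: [0,0.004,-0.02,0,0,0,-1,0,0,-0.02,0,0,0,-1,0,0,-0.009,0,0,0,-1,0,0,-0.009,0,0,0,-1,0,0,-0.009,0,0,0,-1,0,0,-0.009,0,0,0,-1,0,0,-0.009,0,0,0,-1,0,0,-0.009,0,0,0,-1,0,0,-0.004,0,0,0,-1,0,0,0,0,0,0,-1]

```text
t: 13.95
eef_pos: [448.8, 366.8, 80.1]
orientation: [0.992, 0.127, 0.0, 0.0]
wrist_force: [-1.9, -0.9, 8.6]
grip_width: 0.003
finger_force: 4.3
```

Request:
servo_tool:
  rows: [0,0,-0.002,0,0,0,-1,0,0,0,0,0,0,-1,0,0,0,0,0,0,-1,0,0,0,0,0,0,-1,0,0,0,0,0,0,-1,0,0,0,0,0,0,-1,0,0,0,0,0,0,-1,0,0,0,0,0,0,-1,0,0,0,0,0,0,-1,0,0,0,0,0,0,-1]

```text
t: 14.78
eef_pos: [448.8, 366.8, 80.1]
orientation: [0.992, 0.127, 0.0, 0.0]
wrist_force: [-4.1, -2.2, 11.7]
grip_width: -0.002
finger_force: 5.9
```

Request:
servo_tool:
  rows: [0,0,0.1,0,0,0,-1,0,0,0.15,0,0,0,-1,0,0,0.15,0,0,0,-1,0,0,0.15,0,0,0,-1,0,0,0.15,0,0,0,-1,0.1,-0.15,0,0,0,0,-1,0.1,-0.15,0,0,0,0,-1,0.1,-0.15,0,0,0,0,-1,0.1,-0.15,0,0,0,0,-1,0,0,0,0,0,0,-1]

```text
t: 15.62
eef_pos: [533.6, 237.3, 218.3]
orientation: [0.993, 0.121, 0.0, 0.003]
wrist_force: [0.3, -0.5, 0.0]
grip_width: -0.005
finger_force: 0.0
```

```bash
python3 look.py 4
```

```text
1 116 slope -0.0 hinge z 59.8 inner/outer extent [58.3 80.5] len mid [-28.2  28.6]
2 256 slope -0.0 hinge z 59.9 inner/outer extent [38.1 60.5] len mid [-47.6  48.2]
3 178 slope -0.04 hinge z 60.4 inner/outer extent [59.  81.8] len mid [-28.5  27.6]
4 317 slope -0.04 hinge z 60.2 inner/outer extent [39.  61.9] len mid [-47.3  48.3]
blue [461.6 315.3] [162.  123.5] 15.9  tab z 58.8
```

View pics/l4.png

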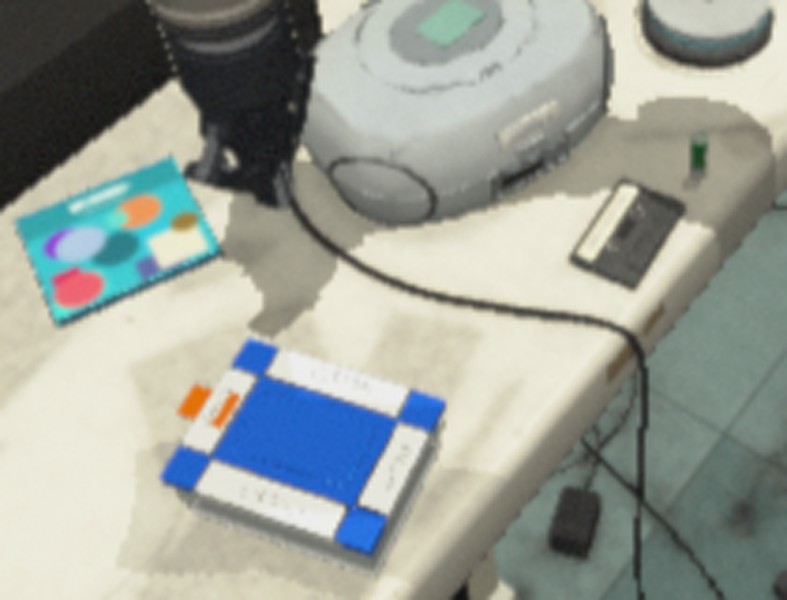

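All four sections now lie level and the box, at about (305,445) in the crop, is where it was. The arm is clear of everything, so I'll hand in.

```bash
python3 -c "
from h import *
print(order.sign_off())"
```

```text
the job is handed in; nothing more can be done
None
```

I pressed all four rim sections shut, starting with the orange-tab section and going clockwise. The final picture shows them level, the box unmoved and the arm clear, and I handed the job in at about 16 s.

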